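Scan the toothed plaster model on the scanning stage

TASK

Stand the plaster jaw model that has teeth on the scanning stage, midway between and in line with the two ball posts, square to the stage with its front teeth facing away from the low rail. Then take the hand scanner from its rest and point it level and square at the middle of the front teeth, lens about 7 cm away, hold it steady there for a second and a half, and lay it back in its rest as it was. Set both down without dropping them, do not touch the model with the scanner, and leave everything else where it stands.

Things in the scene. Friction and masses are not known exactly. Their poses are not given: they have to be found in the camera images.
- model: plaster jaw model with a horseshoe of teeth on top, 64 long (x) x 62 wide (y) x 48 mm high, 200 g. Trimmed base 26 mm high: full 62 mm width with flat sides from x = -16 to +32 mm, narrowing to 44 mm wide in front (x = -32 to -16 mm); teeth from 26 to 48 mm high. Origin: centre of the underside; z up; the front teeth face -x, the flat back is at x = +32 mm
- model_teeth (a point): the point to aim at: middle of the front teeth of the model, at (-30, 0, 38) mm in the model's frame; same axes as the model
- stage: scanning stage, fixed: grey block 120 (x) x 190 (y) x 40 mm high, with two upright pins (8 mm) carrying 18 mm white balls at x = 0, y = +-82 mm, ball centres 78 mm above the table (tops 87 mm), and an aluminium rail 12 mm high, 6 mm thick on its top along the edge at x = +55 mm. Origin: centre of the underside; the -x side is the open front
- stage_mid (a point): centre of the stage's top face, midway between the two ball posts, 40 mm above the table; axes of the stage. The model's origin belongs here with the model's axes parallel to these
- scanner: hand-held scanner, straight wand 165 mm long, 200 g: white handle 30 wide (y) x 34 mm high (z) with flat sides from x = -75 to +40 mm, then a grey nose 22 wide x 20 mm high to x = +90 mm, with the lens in its end. Origin: on the wand's axis, at a good grip point near the centre of mass; the lens looks along +x; z up as it lies in the rest
- scanner_lens (a point): centre of the lens at the nose end, at (90, 0, 0) mm in the scanner's frame; looks along +x; same axes as the scanner
- cradle: the scanner's rest, fixed: base plate 150 (x) x 56 (y) x 10 mm, centre at x = +5 mm, with two open-topped forks, each 14 mm thick along x: rear one at x = -50 mm (slot 42 mm wide, floor at 33 mm) under the handle, front one at x = +67 mm (slot 34 mm wide, floor at 40 mm) under the nose; fork tops 52 mm high. Origin: on the table under the grip point; +x is where the nose points
- cradle_rest (a point): where the scanner's origin lies when it is in its rest, with the axes parallel: 50 mm above the cradle's origin; axes of the cradle
- blank: bystander: toothless plaster model, same base as the model (64 x 62 mm), smooth low hump on top, 37 mm high; origin at the centre of the underside
- bowl: bystander: black rubber mixing bowl, 86 mm across, 55 mm high; origin at the centre of the underside
- burner: bystander: bench burner with a 70 x 55 mm foot, 108 mm high; origin at the centre of the underside
- jar: bystander: jar 56 mm across, 85 mm high; origin at the centre of the underside
- bottle: bystander: brown bottle 60 mm across, 150 mm high; origin at the centre of the underside
- tin: bystander: small metal tin 40 mm across, 40 mm high, close to the stage; origin at the centre of the underside
- wax: bystander: small clear plastic box, 40 x 30 x 32 mm high, close to the stage; origin at the centre of the underside
- knife: bystander: wax knife lying flat, 165 mm long along x, about 12 mm wide, 8 mm high; origin on the table near its middle
There are look-alikes about, which are no part of the job. What is meant by the scanner is not pink or red, and is the larger of those in its own colour.

How it is judged:
On the way, in this order (a step that is already met when the one before it is completed fails the run):
1. the toothed model stands on the stage, midway between and in line with the ball posts, square, teeth away from the rail, and let go (x of model in the frame of stage_mid between -0.015 and 0.015 m and y of model in the frame of stage_mid between -0.015 and 0.015 m and z of model in the frame of stage_mid between -0.004 and 0.005 m and angle between the x axis of model and the x axis of stage_mid, either way round below 0.21 rad and x of model_teeth in the frame of stage_mid below -0.003 m and angle between model's own z axis and vertical below 0.1 rad and contact force between the fingers and model below 0.05 N and linear speed of model below 0.02 m/s), for 0.2 s.
2. the scanner, held in the gripper, points at the middle of the front teeth: lens 45 to 95 mm off, aim within 12 mm and 12 degrees, still for a second (x of model_teeth in the frame of scanner_lens between 0.045 and 0.095 m and y of model_teeth in the frame of scanner_lens between -0.012 and 0.012 m and z of model_teeth in the frame of scanner_lens between -0.012 and 0.012 m and angle between the x axis of scanner and the x axis of model, either way round below 0.22 rad and x of scanner_lens in the frame of model below 0 m and linear speed of scanner below 0.015 m/s and angular speed of scanner below 0.1 rad/s and contact force between the fingers and scanner above 1 N and x of model in the frame of stage_mid between -0.015 and 0.015 m and y of model in the frame of stage_mid between -0.015 and 0.015 m and z of model in the frame of stage_mid between -0.004 and 0.005 m and angle between the x axis of model and the x axis of stage_mid, either way round below 0.21 rad and x of model_teeth in the frame of stage_mid below -0.003 m and angle between model's own z axis and vertical below 0.1 rad), for 1 s.
At the end, for the whole second after the job is handed in: Toothed model upright on the stage, within 15 mm (each way) of midway between the ball posts, 12 degrees of square, teeth away from the rail; scanner in its rest, nose as at the start, within 20 mm along, 12 mm across, 6 mm in height, 8 degrees; both released and at rest (all of step 1 and x of scanner in the frame of cradle_rest between -0.02 and 0.02 m and y of scanner in the frame of cradle_rest between -0.012 and 0.012 m and z of scanner in the frame of cradle_rest between -0.006 and 0.006 m and angle between the x axis of scanner and the x axis of cradle_rest, either way round below 0.15 rad and x of scanner_lens in the frame of cradle_rest above 0.05 m and linear speed of scanner below 0.02 m/s and contact force between the fingers and scanner below 0.05 N); the robot touches nothing.
It fails at once if a bystander is moved by more than 30 mm or knocked over (distance of any of blank, bowl, burner, jar, bottle, tin, wax, knife from where it was at the start of the episode above 0.03 m or angle between any of blank, bowl, burner, jar, bottle, tin, wax, knife's own z axis and vertical above 0.5 rad).
It fails at once if the model or the scanner is dropped (falls freely from more than about 1 cm) ((contact force between the fingers and model below 0.01 N and linear speed of model above 0.45 m/s) or (contact force between the fingers and scanner below 0.01 N and linear speed of scanner above 0.45 m/s)).
It fails at once if the scanner touches the model (contact force between scanner and model above 0.3 N).
It also fails if it takes over 67 s, if anything falls off the work surface, if the arm or the gripper's body presses on something with over 40 N, if the wrist force passes 120 N, or if a joint passes its speed limit or range.

ROBOT

A 7-joint arm with a two-finger parallel gripper is mounted at the origin on the work surface. World frame = base frame: x ahead of the robot, y to its left, z up, the work surface at z = 0. Lengths are in m, angles in rad, forces in N, time in s.
With the tool pointing down it reaches from about 0.35 to 0.775 m from the base axis. Payload 3.1 kg.
Tool frame: the origin (TCP) lies between the finger pads; the fingertips stand 11 mm ahead of it and the grasp point (between the pads) lies 8 mm behind it; z points along the fingers, y is the direction in which the jaws open and shut (so a half turn about z gives the same grasp; the last joint's range is limited). The gripper opens to 85 mm and grips with 20 to 120 N. Pads are 22 mm wide; open, the fingers measure 114 mm over their backs; the gripper's body (76 mm by 85 mm) begins 54 mm behind the grasp point. The pads swing forward as they close: fully open they stand 13 mm farther back than shut.
Start: joints at [-0.042, 0.311, 0.014, 1.512, -0.004, 1.319, -0.027], TCP at [0.55, 0, 0.242] pointing down, gripper open.
Joint ranges: [-2.7, 2.7], [-0.3, 1.91], [-1.27, 1.3], [0.12, 2.57], [-1.44, 4.58], [0.2, 2.03], [-3.05, 3.05]. Speed limits (rad/s): [2.79, 2.79, 3.14, 3.14, 3.14, 3.14, 3.14].

INTERFACE

Orientations are given as a unit quaternion [w, x, y, z].
In Python, from workcell import ctrl gives the robot as it stands. The module is installed in compiled form; this text tells all that it offers.
- The arm moves only by the tool send_rows, never from a script. Its argument "series" is a list of rows, each a list of 5 numbers: the closure, from 0 (fully open) to 1 (shut), then the shift along the tool's x, y, z in cm, then the turn about the tool's z in degrees. In form: [[hand, dx, dy, dz, spin], ...]. A call has 1 to 20 rows; each row shifts and turns the commanded pose from where the row before left it, along the tool's axes as they then stand; what a row does not reach is not made up. A row lasts 1/8 s, in which the tool goes at most 62.5 mm and 10.7 degrees, less where a joint would pass 70% of its speed; a pose out of reach is approached as far as the arm can. A call with a gripper value outside its range is refused whole. The fingers move at their own pace and stop on an object; "force" is the grip in N (left out, the last holds). Time passes only in rows, so rows that do not move let the fingers close. It gives the time, the measured TCP pose, the force and the opening at its end, in the units of the state.
- ctrl.state(): the state, without advancing time (a new reading comes with each control period).
- ctrl.read_camera(name): name is "scene" or "side" or "wrist"; returns a dict with "image" (420x560x3 uint8, red, green, blue), "range_z" (420x560 float32, m along the optical axis (not along the pixel's ray), 0 where there is no reading), "fovy" (degrees; the focal length in pixels is half the picture's height over the tangent of half this angle, whatever the lens; pixels are square), "cx", "cy" (the principal point, pixels), "T" (4x4, takes a point from camera to world coordinates). Camera axes: x right, y down, z forward; pixel columns grow to the right and rows downward; lengths in m; the calibration is good to about 2 mm. A picture is of the moment at which its call begins.
- ctrl.job_done(): hands the job in, once; it reports no verdict.
The state is a dict: "t": time; "joint_pos": joint angles; "qvel": joint speeds; "effort": joint torques, N m; "eef_pos": TCP position; "eef_rot": TCP orientation; "ft_force": force on the tool from outside, world axes, zero at the start; "torque": the same for the moment, N m; "grip_width": finger opening in m.
Only numpy, scipy, OpenCV 4.12 (cv2) and the standard library are available. Lean on these libraries where they do the work, as an engineer would, in place of code of your own. Each camera call takes 0.05 s, during which the arm holds its last target. There are 200 camera calls.

## Working session

There is one attempt and no reset: what is moved stays moved. The work goes in short steps, Python scripts to look and compute and a tool call to move; the robot and the scene stay as the last step left them, time stands still between calls to the robot, and variables do not carry over. Pictures are saved under pics/ and viewed, about 8 in all and at most 12, crops included, and the job is handed in when it is done.

Besides the shell and the picture viewer there is one more tool, called after "Emit:" as name(argument=value, ...) on one line, values as JSON. send_rows: Moves the arm, as the interface text tells. Its arguments: {"type":"object","properties":{"series":{"type":"array"},"force":{"type":"number"}},"required":["series"]}

```bash
mkdir -p pics
cat > h.py <<'E'
import numpy as np, cv2
from workcell import ctrl
def cam(n):
    c=ctrl.read_camera(n); im=c["image"]; z=c["range_z"]; H,W=z.shape
    f=H/2/np.tan(np.radians(c["fovy"])/2)
    u,v=np.meshgrid(np.arange(W),np.arange(H))
    P=np.stack([(u-c["cx"])/f*z,(v-c["cy"])/f*z,z],-1)@c["T"][:3,:3].T+c["T"][:3,3]
    P[z==0]=np.nan
    return im,P,c
def save(n,im): cv2.imwrite(f"pics/{n}.png",cv2.cvtColor(im,cv2.COLOR_RGB2BGR))
E
python3 - <<'E'
from h import *
ims=[]
for n in("scene","side"):
    im,P,c=cam(n); save(n,im); np.savez(n,im=im,P=P); print(n,c["T"].round(3).tolist(),c["fovy"])
print(ctrl.state())
E
```

```text
scene [[-0.086, 0.71, -0.699, 1.248], [0.996, 0.065, -0.057, 0.199], [0.005, -0.701, -0.713, 0.791], [0.0, 0.0, 0.0, 1.0]] 55.7383899296631
side [[-0.725, -0.48, 0.494, -0.033], [-0.689, 0.508, -0.517, 0.7], [-0.003, -0.715, -0.699, 0.834], [0.0, 0.0, 0.0, 1.0]] 52.90095859171418
{'t': 0.1, 'joint_pos': array([-0.04166775,  0.31165192,  0.01398719,  1.51289411, -0.00441221,
        1.3191937 , -0.02720941]), 'qvel': array([ 0.00031956, -0.00272407, -0.00080484, -0.00368457,  0.00067397,
       -0.00095914,  0.0015265 ]), 'effort': array([ 1.58822681e-03, -3.80853546e+01,  1.46967340e-01, -2.31242698e+01,
        1.21570277e-02,  8.10778613e-03,  3.56746978e-05]), 'eef_pos': array([5.49373174e-01, 4.29368827e-06, 2.41327281e-01]), 'eef_rot': array([-0.00072105,  0.70709318,  0.70711959, -0.00077439]), 'ft_force': array([ 0.52294173,  0.54299632, -0.50043362]), 'torque': array([-0.01745027, -0.00231788, -0.01573241]), 'grip_width': 0.08514613806397871}
```

View pics/scene.png

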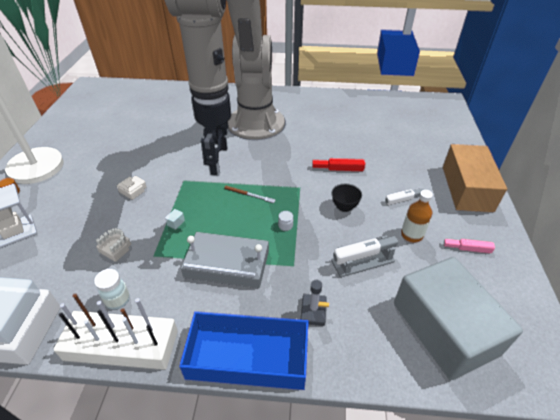

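View pics/side.png

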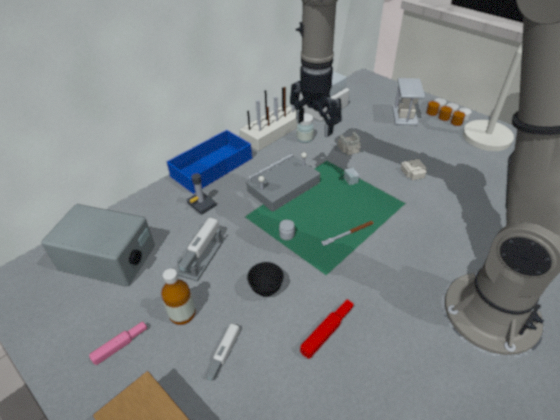

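Scene view: toothed model at about (113,245), blank at (130,187), stage at (225,258) with balls at (191,240) and (258,248), and scanner in cradle at (362,252). The side view confirms this, with the rail on the far (+x) edge. Next I'll measure these from the depth and make a top-down map.

```bash
cat > top.py <<'E'
from h import *
# orthographic top map, 2 mm/px ; u=(y+0.6)/.002, v=(x-.25)/.002
def ortho(views,x0,x1,y0,y1,s):
    out=np.zeros((int((x1-x0)/s),int((y1-y0)/s),3),np.uint8); zb=np.full(out.shape[:2],-1.)
    for im,P in views:
        q=P.reshape(-1,3); c=im.reshape(-1,3)
        k=np.isfinite(q[:,0])&(q[:,2]<.2)&(q[:,2]>-.02); q=q[k];c=c[k]
        i=((q[:,0]-x0)/s).astype(int); j=((q[:,1]-y0)/s).astype(int)
        m=(i>=0)&(j>=0)&(i<out.shape[0])&(j<out.shape[1])
        for a,b,zz,cc in zip(i[m],j[m],q[m,2],c[m]):
            if zz>zb[a,b]: zb[a,b]=zz; out[a,b]=cc
    return out,zb
if __name__=="__main__":
    V=[(d["im"],d["P"]) for d in (np.load("scene.npz"),np.load("side.npz"))]
    im,P=V[0]
    def box(n,u0,v0,u1,v1,z0,z1):
        q=P[v0:v1,u0:u1].reshape(-1,3);q=q[(q[:,2]>z0)&(q[:,2]<z1)]
        r=cv2.minAreaRect((q[:,:2]*1000).astype(np.float32))
        print(n,len(q),q.mean(0).round(3),np.round(r[0]),np.round(r[1]),round(r[2],1))
    box("stage top",175,228,275,290,.034,.046)
    box("ball L",182,230,200,250,.068,.1)
    box("ball R",250,238,268,258,.068,.1)
    box("model",92,225,135,265,.012,.06)
    box("model teeth",92,225,135,265,.032,.06)
    box("model top ",92,225,135,265,.042,.06)
    box("scanner",325,230,405,275,.056,.075)
    box("blank",112,172,150,202,.012,.05)
    box("bottle",400,185,435,245,.03,.16)
    box("jar",90,265,132,310,.03,.1)
    for n,(u0,v0,u1,v1) in dict(tin=(275,208,298,232),wax=(162,207,188,232),bowl=(328,183,364,213),burner=(298,275,332,325),knife=(218,180,280,206)).items(): box(n,u0,v0,u1,v1,.004,.13)
    o,z=ortho(V,.3,.9,-.5,.5,.002)
    o2=cv2.resize(o,None,fx=1.6,fy=1.6,interpolation=cv2.INTER_NEAREST)
    a=cv2.resize(im[220:275,85:140],(390,390),interpolation=cv2.INTER_CUBIC); b=cv2.resize(im[225:285,315:410],(410,260),interpolation=cv2.INTER_CUBIC)
    cv=np.zeros((600,800,3),np.uint8); cv[:390,:390]=a; cv[:260,390:]=b
    d=V[1][0][210:285,165:240]; cv[265:595,395:725]=cv2.resize(d,(330,330),interpolation=cv2.INTER_CUBIC)
    save("crop1",cv); save("top1",o2)
E
python3 top.py
```

```text
stage top 2732 [0.65  0.015 0.04 ] [649.  14.] [190. 122.] 85.7
ball L 45 [ 0.646 -0.067  0.082] [645. -67.] [13. 16.] 2.8
ball R 48 [0.658 0.096 0.082] [656.  95.] [16. 15.] 63.4
model 670 [ 0.631 -0.278  0.031] [ 627. -279.] [63. 63.] 65.6
model teeth 283 [ 0.625 -0.278  0.041] [ 624. -279.] [61. 57.] 64.2
model top  143 [ 0.622 -0.278  0.045] [ 624. -279.] [58. 57.] 63.5
scanner 657 [0.618 0.344 0.064] [611. 352.] [ 31. 165.] 23.4
blank 382 [ 0.411 -0.31   0.027] [ 402. -312.] [61. 65.] 59.6
bottle 904 [0.524 0.482 0.09 ] [516. 485.] [60. 47.] 72.3
jar 790 [ 0.782 -0.213  0.068] [ 776. -218.] [54. 52.] 86.7
tin 250 [0.512 0.149 0.03 ] [482. 150.] [87. 44.] 1.2
wax 251 [ 0.528 -0.15   0.024] [ 515. -156.] [65. 50.] 23.6
bowl 670 [0.41  0.311 0.037] [384. 313.] [ 89. 155.] 80.4
burner 928 [0.775 0.231 0.04 ] [758. 230.] [149.  65.] 1.5
knife 151 [0.39  0.032 0.007] [384.  35.] [111. 159.] 5.5
```

View pics/crop1.png

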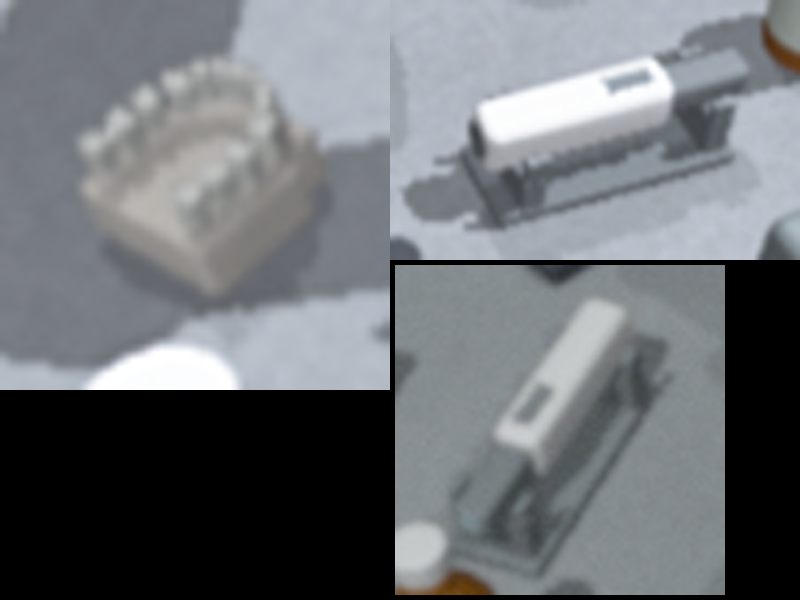

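View pics/top1.png

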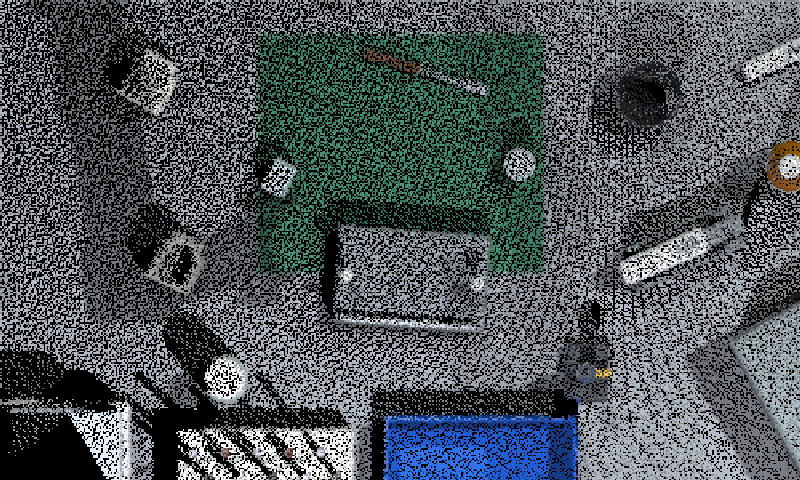

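Crop and top map: the model's open (back) end faces lower-left, so its front points toward −x/+y. The scanner's grey nose points toward +y/−x, at about 113° yaw. The stage is centred at (0.650, 0.0145), yaw about −4°, with the rail on the +x side. I'll go above the model and look from close by.

Emit:
send_rows(series=[[0,-4.5,1.2,0,0],[0,-5,1.5,0,0],[0,-5,1.5,0,0],[0,-5,1.2,0,0],[0,-4.5,1.2,0,0],[0,-3.9,1.2,0,0],[0,0,0,0,0],[0,0,0,0,0]])

```text
t: 1.1
eef_pos: [0.628, -0.2779, 0.2414]
eef_rot: [-0.001, 0.707, 0.707, 0.0]
ft_force: [0.0, 0.6, -0.3]
grip_width: 0.0853
```

Run:
```python
from h import *
im,P,c=cam("wrist"); save("w1",im); np.savez("w1",im=im,P=P)
print(c["T"].round(3).tolist()); s=ctrl.state(); print(s["eef_pos"],s["eef_rot"],s["joint_pos"])
```

```text
[[1.0, 0.001, -0.002, 0.627], [0.001, -0.96, -0.281, -0.206], [-0.002, 0.281, -0.96, 0.373], [0.0, 0.0, 0.0, 1.0]]
[ 0.62823504 -0.27707844  0.24189996] [-8.58978868e-04  7.06402648e-01  7.07809471e-01  5.60894467e-04] [ 0.33069314  0.60936037  0.11420358  1.06536867 -0.06725558  1.47136672
  0.43323106]
```

View pics/w1.png

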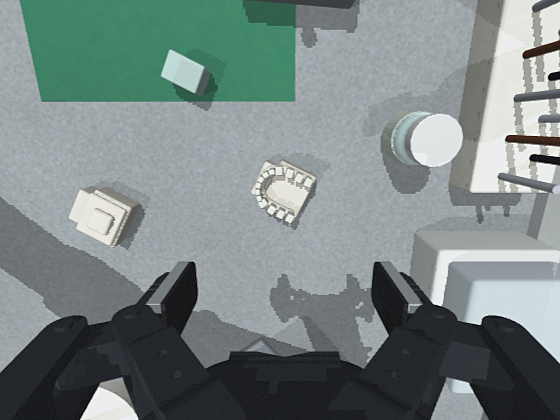

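Wrist view: model at (284,190), with its front arch toward the left (−x) and slightly up (+y). Next I'll fit its outline.

Run:
```python
from h import *
d=np.load("w1.npz");P=d["P"];im=d["im"]
Q=P[140:240,235:335].reshape(-1,3)
for a,b in((.018,.06),(.02,.029),(.034,.06)):
    q=Q[(Q[:,2]>a)&(Q[:,2]<b)]; X=(q[:,:2]*1000).astype(np.float32)
    r=cv2.minAreaRect(X); print(a,len(q),np.round(r[0],1),np.round(r[1],1),round(r[2],1),q[:,2].max(),X.mean(0))
    if a<.03:
        print(cv2.approxPolyDP(cv2.convexHull(X),5,True)[:,0].round().tolist())
S=cv2.resize(im[140:240,235:335],(600,600),interpolation=cv2.INTER_CUBIC); save("w1c",S)
```

```text
0.018 2587 [ 623.9 -279.9] [61.7 64. ] 63.9 0.050071301278670266 [ 625.1951  -278.89926]
[[665.0, -267.0], [624.0, -246.0], [605.0, -248.0], [587.0, -284.0], [603.0, -304.0], [639.0, -319.0]]
0.02 1401 [ 623.9 -279.9] [61.7 64. ] 63.9 0.028991823457455046 [ 629.2461  -280.30914]
[[665.0, -267.0], [626.0, -247.0], [606.0, -248.0], [587.0, -284.0], [603.0, -304.0], [639.0, -319.0]]
0.034 839 [ 621.9 -278.9] [56.8 56.4] 63.6 0.050071301278670266 [ 621.09064 -277.7217 ]
```

View pics/w1c.png

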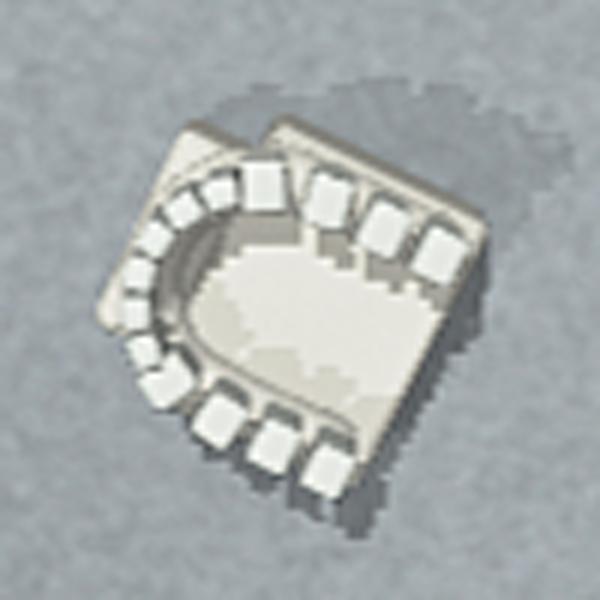

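Outline: 61.7×64 mm, centre (624,−280), model x axis at yaw −26.2°. I grip at model x ≈ +6 mm, so the spin is −63.8°.

Emit:
send_rows(series=[[0,-0.55,0.12,3,-10.6],[0,0,0,4,-10.6],[0,0,0,4,-10.6],[0,0,0,3,-10.6],[0,0,0,3,-10.6],[0,0,0,2,-10.6],[0,0,0,1.5,-0.2],[0,0,0,1.0,0],[0,0,0,0.5,0],[0,0,0,0,0],[0,0,0,0,0]])

```text
t: 2.52
eef_pos: [0.6299, -0.2847, 0.0232]
eef_rot: [0.001, 0.227, 0.974, -0.0]
ft_force: [-0.5, -0.7, 0.3]
grip_width: 0.0854
```

Run:
```python
from h import *
s=ctrl.state(); print(s["eef_pos"],s["eef_rot"],s["joint_pos"])
im,P,c=cam("wrist"); save("w2",im)
```

```text
[ 0.62988025 -0.28473496  0.0232009 ] [ 8.33240305e-04  2.26796642e-01  9.73941754e-01 -2.20365901e-04] [ 0.47126162  0.77623362 -0.12192273  1.3269937   0.09902356  1.04250954
  1.44738386]
```

View pics/w2.png

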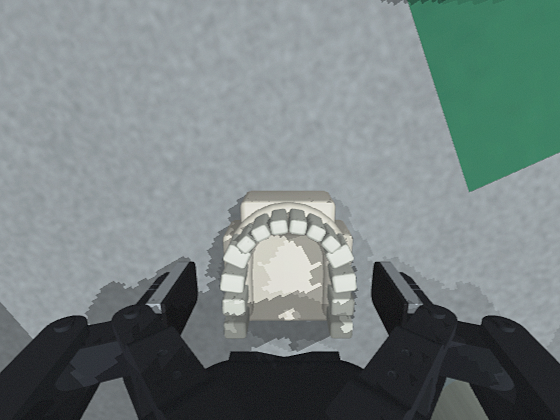

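Wrist view: the model is centred and square between the fingers (columns 222–357 between pads at 195 and 372). I go down the remaining 1.5 cm, grip and lift.

Emit:
send_rows(series=[[0,0,0,0.8,0],[0,0,0,0.7,0],[0,0,0,0,0],[1,0,0,0,0],[1,0,0,0,0],[1,0,0,0,0],[1,0,0,0,0],[1,0,0,0,0],[1,0,0,0,0],[1,0,0,0,0],[1,0,0,0,0]], force=45)

```text
t: 3.95
eef_pos: [0.6297, -0.2845, 0.0078]
eef_rot: [0.001, 0.227, 0.974, -0.0]
ft_force: [0.3, 0.0, 3.3]
grip_width: 0.0612
```

Emit:
send_rows(series=[[1,0,0,-1,0],[1,0,0,-2,0],[1,0,0,-3,0],[1,0,0,-4,-7.4],[1,0,0,-3,-7.4],[1,0,0,-1,-7.3],[1,0,2,0,0],[1,-0.1,4,0,0],[1,-0.1,4.5,0,0],[1,-0.1,4.5,0,0],[1,-0.1,4.5,0,0],[1,-0.09,4.5,0,0],[1,0,3.5,0,0],[1,0,2.43,0,0],[1,0,0,0,0],[1,0,0,0,0]])

```text
t: 5.95
eef_pos: [0.6548, 0.0123, 0.1468]
eef_rot: [-0.001, 0.037, 0.999, -0.001]
ft_force: [0.5, -1.4, -1.8]
grip_width: 0.061
```

Run:
```python
from h import *
s=ctrl.state(); print(s["eef_pos"],s["eef_rot"],s["grip_width"],s["joint_pos"])
im,P,c=cam("wrist"); save("w3",im); np.savez("w3",im=im,P=P)
q=P.reshape(-1,3); q=q[(q[:,2]>.034)&(q[:,2]<.045)&(abs(q[:,0]-.65)<.1)&(abs(q[:,1])<.14)]
X=(q[:,:2]*1000).astype(np.float32);print(len(q),cv2.minAreaRect(X), q.min(0),q.max(0))
print(cv2.approxPolyDP(cv2.convexHull(X),5,True)[:,0].round().tolist())
for s_ in(-1,1):
    q=P.reshape(-1,3); q=q[(q[:,2]>.07)&(q[:,2]<.089)&(abs(q[:,0]-.65)<.03)&(abs(q[:,1]-.0145-s_*.082)<.02)]
    print(len(q),np.median(q,0) if len(q) else 0)
```

```text
[0.65481584 0.01234565 0.14677351] [-6.91167991e-04  3.65346877e-02  9.99331610e-01 -1.03523002e-03] 0.06102590259827638 [ 0.11572869  0.60410918 -0.26371304  1.32394012  0.15941548  1.2355462
  1.34168103]
22014 ((645.9370727539062, 13.638473510742188), (190.26220703125, 119.25100708007812), 85.8167724609375) [ 0.57976385 -0.084947    0.0347634 ] [0.71206761 0.11166013 0.04494207]
[[710.0, 103.0], [593.0, 109.0], [580.0, -75.0], [697.0, -84.0]]
532 [ 0.63811788 -0.0658422   0.08364198]
538 [0.64998148 0.0928201  0.08405584]
```

View pics/w3.png

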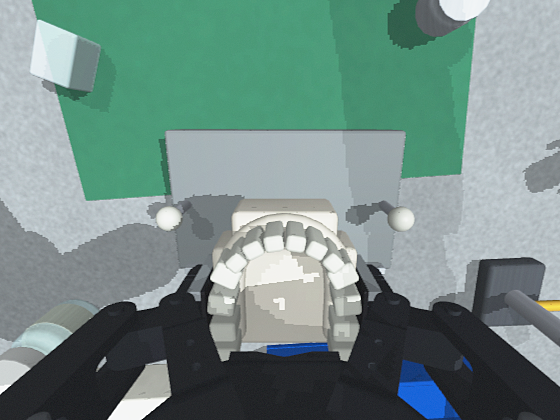

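Wrist view: model hangs between balls at (168,218) and (402,218), square to the stage. The stage centre (646,13.6) agrees with the earlier estimate, so I lower it.

Emit:
send_rows(series=[[1,0,0.1,1,0],[1,0,0,2,0],[1,0,0,2.5,0],[1,0,0,2,0],[1,0,0,1,0],[1,0,0,0.7,0],[1,0,0,0.2,0],[1,0,0,0,0],[1,0,0,0,0]])

```text
t: 7.12
eef_pos: [0.6561, 0.0148, 0.0541]
eef_rot: [0.001, 0.036, 0.999, 0.0]
ft_force: [0.8, 0.1, -1.8]
grip_width: 0.061
```

Emit:
send_rows(series=[[1,0.15,-0.1,0.2,0],[1,0,0,0.2,0],[1,0,0,0.1,0],[1,0,0,0.1,0],[1,0,0,0,0],[1,0,0,0,0]])

```text
t: 7.88
eef_pos: [0.654, 0.0138, 0.0478]
eef_rot: [-0.0, 0.036, 0.999, -0.0]
ft_force: [-1.2, -0.2, 2.7]
grip_width: 0.0613
```

Contact: the force changed from −1.8 to +2.7 N at z = 0.0478, which is the pick height plus 40 mm. I release and rise.

Emit:
send_rows(series=[[0.7,0,0,0,0],[0.3,0,0,0,0],[0,0,0,0,0],[0,0,0,0,0],[0,0,0,0,0],[0,0,0,-0.5,0],[0,0,0,-1.5,0],[0,0,0,-3,0],[0,0,0,-5,0],[0,0,0,-5,0],[0,0,0,-3,0],[0,0,0,0,0],[0,0,0,0,0]])

```text
t: 9.5
eef_pos: [0.6536, 0.0138, 0.227]
eef_rot: [-0.0, 0.036, 0.999, -0.0]
ft_force: [0.1, -0.6, -0.2]
grip_width: 0.0854
```

Run:
```python
from h import *
s=ctrl.state(); print(s["eef_pos"],s["eef_rot"],s["grip_width"],s["joint_pos"])
for n in("wrist","scene"):
    im,P,c=cam(n); save("p_"+n,im)
    q=P.reshape(-1,3)
    def m(z0,z1,r=.05):
        k=q[(q[:,2]>z0)&(q[:,2]<z1)&(abs(q[:,0]-.648)<r)&(abs(q[:,1]-.014)<r)]
        print(n,z0,len(k),k[:,2].max().round(3) if len(k) else 0,cv2.minAreaRect((k[:,:2]*1000).astype(np.float32)) if len(k)>4 else 0)
    m(.060,.069); m(.055,.1); m(.08,.1)
    k=q[(q[:,2]>.034)&(q[:,2]<.045)&(abs(q[:,0]-.65)<.1)&(abs(q[:,1])<.14)]
    print(cv2.minAreaRect((k[:,:2]*1000).astype(np.float32)))
    # scanner
    k=q[(q[:,2]>.056)&(q[:,2]<.075)&(abs(q[:,0]-.611)<.12)&(abs(q[:,1]-.352)<.12)]
    print("scn",len(k),cv2.minAreaRect((k[:,:2]*1000).astype(np.float32)) if len(k)>9 else 0)
```

```text
[0.65356792 0.0137875  0.22704667] [-3.28640963e-04  3.56974199e-02  9.99362583e-01 -1.17443678e-04] 0.08541404214865055 [ 0.1132313   0.5542477  -0.27141342  1.20516937  0.1437797   1.40115114
  1.35573387]
wrist 0.06 1910 0.069 ((646.4623413085938, 14.883718490600586), (62.035396575927734, 63.659671783447266), 85.81185150146484)
wrist 0.055 3511 0.09 ((646.3792724609375, 14.868854522705078), (62.08395767211914, 63.652915954589844), 85.53089141845703)
wrist 0.08 1058 0.09 ((644.4442749023438, 14.919809341430664), (56.852725982666016, 56.461753845214844), 86.0810546875)
((646.2207641601562, 13.936836242675781), (190.61422729492188, 119.54057312011719), 85.82489776611328)
scn 553 ((635.131591796875, 281.26202392578125), (16.88235855102539, 32.63275909423828), 87.66181182861328)
scene 0.06 325 0.069 ((655.0626220703125, 14.521604537963867), (62.61907196044922, 55.7531623840332), 84.98212432861328)
scene 0.055 690 0.09 ((651.1521606445312, 14.864950180053711), (62.61907196044922, 63.60410690307617), 84.98212432861328)
scene 0.08 192 0.09 ((648.1346435546875, 14.752595901489258), (57.09104919433594, 57.46657180786133), 85.8843002319336)
((648.1184692382812, 13.9510498046875), (189.33201599121094, 122.28838348388672), 85.68231964111328)
scn 719 ((633.467041015625, 411.1643981933594), (162.6083526611328, 235.12127685546875), 35.756893157958984)
```

The model stands at (646.4,14.9), yaw −4.3°, within 1 mm of stage centre. Next is the scanner.

Emit:
send_rows(series=[[0,0.4,3,0,0],[0,1,5,0,0],[0,1,5,0,0],[0,1,5,0,0],[0,1,5,0,0],[0,1,5,0,0],[0,0.9,4.75,0,10.4],[0,0,0,0,10.4],[0,0,0,0,10.4],[0,0,0,0,10.4],[0,0,0,0,10.4],[0,0,0,0,10.5],[0,0,0,0,0],[0,0,0,0,0]])

```text
t: 11.35
eef_pos: [0.6142, 0.3449, 0.2263]
eef_rot: [-0.0, 0.548, 0.837, -0.001]
ft_force: [-0.4, 1.3, 0.1]
grip_width: 0.0851
```

Run:
```python
from h import *
s=ctrl.state(); print(s["eef_pos"],s["eef_rot"],s["grip_width"],s["joint_pos"])
im,P,c=cam("wrist"); save("w4",im); np.savez("w4",im=im,P=P)
q=P.reshape(-1,3); near=(abs(q[:,0]-.611)<.12)&(abs(q[:,1]-.352)<.12); col=im.reshape(-1,3).astype(int)
for z0,z1 in((.054,.075),(.062,.075),(.004,.014)):
    k=q[near&(q[:,2]>z0)&(q[:,2]<z1)]; print(z0,len(k),cv2.minAreaRect((k[:,:2]*1000).astype(np.float32)),np.percentile(k[:,2],[5,50,95]))
```

```text
[0.61420666 0.34485237 0.22632855] [-3.72283047e-04  5.47887448e-01  8.36551627e-01 -7.61771612e-04] 0.08514333569656216 [-0.4873069   0.66005115 -0.09634649  1.01654078  0.05927885  1.46912676
 -0.15850681]
0.054 5098 ((629.8882446289062, 414.5712890625), (168.22283935546875, 237.89308166503906), 36.033321380615234) [0.05796718 0.06542952 0.07024554]
0.062 3426 ((629.5604248046875, 415.0877685546875), (167.6759796142578, 237.11190795898438), 36.183624267578125) [0.063298   0.06648946 0.07162706]
0.004 2161 ((655.3356323242188, 371.63555908203125), (169.8050537109375, 313.74072265625), 32.413516998291016) [0.00804979 0.00978394 0.01157638]
```

View pics/w4.png

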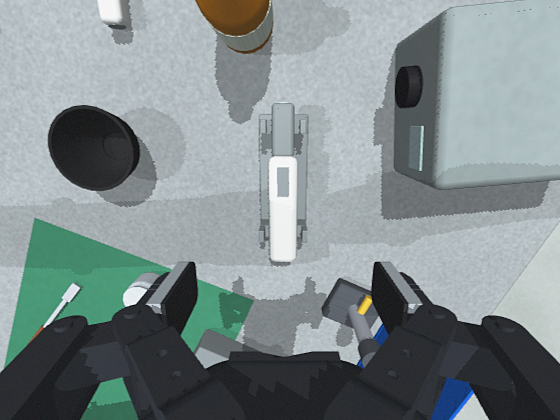

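Wrist view: scanner upright in the picture at column 283, rows 102–262, nose up (tool +x). I'll measure within that box.

Run:
```python
from h import *
P=np.load("w4.npz")["P"][95:272,255:315].reshape(-1,3)
for z0,z1 in((.054,.075),(.063,.072),(.056,.0615),(.007,.013)):
    k=P[(P[:,2]>z0)&(P[:,2]<z1)]; r=cv2.minAreaRect((k[:,:2]*1000).astype(np.float32)); print(z0,len(k),r)
```

```text
0.054 4172 ((608.345703125, 352.47406005859375), (30.07132911682129, 166.30911254882812), 23.504039764404297)
0.063 2692 ((617.9539794921875, 330.1728820800781), (28.034259796142578, 112.16249084472656), 23.530223846435547)
0.056 1298 ((608.3629150390625, 352.43450927734375), (30.07132911682129, 166.22288513183594), 23.504039764404297)
0.007 1909 ((608.81396484375, 351.8686828613281), (55.99985885620117, 148.76686096191406), 23.520341873168945)
```

Emit:
send_rows(series=[[0,0.15,-0.15,2,0],[0,0,0,4,0],[0,0,0,4,0],[0,0,0,4,0],[0,0,0,2.5,0],[0,0,0,1.5,0],[0,0,0,0.6,0],[0,0,0,0,0],[0,0,0,0,0],[1,0,0,0,0],[1,0,0,0,0],[1,0,0,0,0],[1,0,0,0,0],[1,0,0,0,0],[1,0,0,0,0],[1,0,0,0,0],[1,0,0,0,0]], force=50)

```text
t: 13.52
eef_pos: [0.6127, 0.3459, 0.0416]
eef_rot: [0.0, 0.549, 0.836, 0.0]
ft_force: [-0.8, -0.2, 2.8]
grip_width: 0.0296
```

Gripped: width 29.6 mm, rest TCP (0.6127, 0.3459, 0.0416). I lift, carry and turn.

Emit:
send_rows(series=[[1,0,0,-0.7,0],[1,0,0,-2,0],[1,0,0,-3,0],[1,0,0,-3,0],[1,0,0,-2.3,0],[1,0,0,-1,0],[1,-1.5,-1.7,0,0],[1,-3,-3.5,0,0],[1,-3,-3.5,0,0],[1,-3,-3.5,0,0],[1,-3,-3.5,0,0],[1,-3,-3.5,0,0],[1,-3,-3.5,0,0],[1,-2.5,-3,0,0],[1,-0.98,-1.09,0,0],[1,0,0,0,0]])

```text
t: 15.52
eef_pos: [0.458, 0.0281, 0.1614]
eef_rot: [0.0, 0.55, 0.835, 0.0]
ft_force: [0.6, 0.8, -2.9]
grip_width: 0.0294
```

Emit:
send_rows(series=[[1,0,0,0,5],[1,0,0,0,9],[1,0,0,0,10],[1,0,0,0,10],[1,0,0,0,10],[1,0,0,0,10],[1,0,0,0,10],[1,0,0,0,10],[1,0,0,0,10],[1,0,0,0,10],[1,0,0,0,10],[1,0,0,0,8],[1,0,0,0,5.6],[1,0,0,0,0],[1,0,0,0,0]])

```text
t: 17.4
eef_pos: [0.4584, 0.0297, 0.1613]
eef_rot: [-0.0, 0.999, -0.035, 0.0]
ft_force: [-0.1, -0.4, -2.6]
grip_width: 0.0297
```

```bash
cat > chk.py <<'E'
from h import *
s=ctrl.state(); print(s["eef_pos"],s["eef_rot"],s["grip_width"],s["joint_pos"])
import sys
tz=float(sys.argv[1])
for n in("wrist","side","scene"):
    im,P,c=cam(n); save(sys.argv[2]+n,im); q=P.reshape(-1,3); e=s["eef_pos"]
    # nose region: ahead of the fingers
    k=q[(abs(q[:,0]-e[0]-.065)<.045)&(abs(q[:,1]-e[1])<.03)&(abs(q[:,2]-tz)<.02)]
    if len(k)>20:
        r=cv2.minAreaRect((k[:,:2]*1000).astype(np.float32)); print(n,len(k),r,"z",np.percentile(k[:,2],[50,98]),"xmax",k[:,0].max())
        f=[(a,np.median(b[:,1]).round(4),np.percentile(b[:,2],90).round(4)) for a in(.45,.5,.52,.54) if len(b:=k[abs(k[:,0]-a)<.01])]; print(f)
    k=q[(q[:,2]>.06)&(q[:,2]<.069)&(abs(q[:,0]-.648)<.05)&(abs(q[:,1]-.014)<.05)]
    if len(k)>20: print(" base",len(k),cv2.minAreaRect((k[:,:2]*1000).astype(np.float32)))
E
python3 chk.py 0.19 a_
```

```text
[0.45841304 0.02970528 0.16126268] [-1.69280480e-04  9.99390886e-01 -3.48971922e-02  1.16935633e-04] 0.029663332100483875 [-0.27797031  0.1927737   0.20306603  1.87879114 -0.04431581  1.07403501
 -1.69805058]
wrist 11361 ((513.1713256835938, 27.02743911743164), (30.06177520751953, 69.87910461425781), 89.01663208007812) z [0.17986899 0.18799794] xmax 0.5481333957938661
[(0.5, np.float64(0.0265), np.float64(0.1858)), (0.52, np.float64(0.0249), np.float64(0.1804)), (0.54, np.float64(0.0238), np.float64(0.1803))]
side 55 ((534.9835205078125, 30.947587966918945), (17.570068359375, 35.15504455566406), 50.046058654785156) z [0.1790681  0.18238543] xmax 0.5484156748472558
[(0.52, np.float64(0.035), np.float64(0.1805)), (0.54, np.float64(0.031), np.float64(0.1815))]
 base 128 ((648.0156860351562, 14.297420501708984), (65.31835174560547, 63.758514404296875), 87.27960205078125)
scene 252 ((514.3571166992188, 27.029706954956055), (27.43404197692871, 71.22023010253906), 86.69563293457031) z [0.17965294 0.1882577 ] xmax 0.550128958965452
[(0.5, np.float64(0.0296), np.float64(0.1864)), (0.52, np.float64(0.0264), np.float64(0.1808)), (0.54, np.float64(0.025), np.float64(0.1806))]
 base 327 ((659.0120239257812, 18.69252586364746), (58.019561767578125, 58.67784118652344), 70.57540893554688)
```

View pics/a_wrist.png

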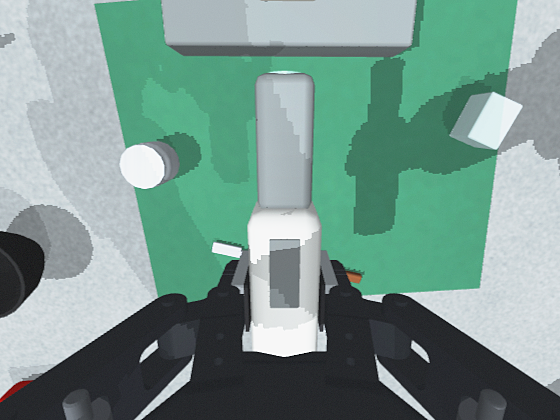

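Wrist view: scanner held straight, lens end at (285,73), i.e. x ≈ 0.549, and level (nose top at z 0.180 throughout). I lower to tooth height and check before and during the hold.

Emit:
send_rows(series=[[1,0,0.1,1,0],[1,0,0,1.5,0],[1,0,0,2,0],[1,0,0,2,0],[1,0,0,1.3,0],[1,0,0,0.8,0],[1,0,0,0.4,0],[1,0,0,0.2,0],[1,0,0,0,0],[1,0,0,0,0],[1,0,0,0,0]])

```text
t: 18.92
eef_pos: [0.4582, 0.0275, 0.0696]
eef_rot: [-0.0, 0.999, -0.037, 0.0]
ft_force: [-0.3, -0.2, -2.4]
grip_width: 0.0298
```

```bash
python3 chk.py 0.09 b_
```

```text
[0.45820981 0.02751383 0.06960419] [-6.03901884e-05  9.99331057e-01 -3.65689645e-02  3.81711818e-04] 0.029758047378081225 [-0.25943726  0.31260129  0.19474346  1.98858604 -0.07957407  0.84674628
 -1.66513368]
wrist 11374 ((512.9347534179688, 25.036556243896484), (30.155132293701172, 69.47877502441406), 89.79041290283203) z [0.08820219 0.09630756] xmax 0.5476773888694658
[(0.5, np.float64(0.0241), np.float64(0.0941)), (0.52, np.float64(0.0225), np.float64(0.0887)), (0.54, np.float64(0.0213), np.float64(0.0887))]
side 72 ((514.8499145507812, 25.429779052734375), (22.916240692138672, 70.9096908569336), 82.86888122558594) z [0.08614171 0.090857  ] xmax 0.5508485424765448
[(0.5, np.float64(0.0397), np.float64(0.0702)), (0.52, np.float64(0.0329), np.float64(0.0888)), (0.54, np.float64(0.0286), np.float64(0.0902))]
 base 130 ((648.7583618164062, 15.536582946777344), (62.375938415527344, 65.5987319946289), 89.14662170410156)
scene 266 ((514.8634033203125, 23.434701919555664), (29.287614822387695, 74.81430053710938), 83.9543685913086) z [0.08773202 0.09659199] xmax 0.5528475326193603
[(0.5, np.float64(0.0289), np.float64(0.0942)), (0.52, np.float64(0.0254), np.float64(0.0894)), (0.54, np.float64(0.023), np.float64(0.0888))]
 base 332 ((654.2008666992188, 15.329256057739258), (61.359737396240234, 56.57137680053711), 84.80870819091797)
```

Lens at (0.549, 0.021, 0.0787), and its axis passes within 1–2 mm of the teeth point (0.6176, 0.017, 0.078) at about 69 mm. I hold for over 2 s.

Emit:
send_rows(series=[[1,0,0,0,0],[1,0,0,0,0],[1,0,0,0,0],[1,0,0,0,0],[1,0,0,0,0],[1,0,0,0,0],[1,0,0,0,0],[1,0,0,0,0],[1,0,0,0,0],[1,0,0,0,0],[1,0,0,0,0],[1,0,0,0,0],[1,0,0,0,0],[1,0,0,0,0],[1,0,0,0,0],[1,0,0,0,0],[1,0,0,0,0],[1,0,0,0,0]])

```text
t: 21.32
eef_pos: [0.4579, 0.0275, 0.0693]
eef_rot: [-0.0, 0.999, -0.037, 0.0]
ft_force: [0.0, 0.0, -3.0]
grip_width: 0.0297
```

Emit:
send_rows(series=[[1,0,0,-0.5,0],[1,0,0,-1.5,0],[1,0,0,-2.5,0],[1,0,0,-2.5,0],[1,0,0,-1.5,0],[1,0,0,-0.7,0],[1,0,0,0,-5],[1,0,0,0,-9],[1,0,0,0,-10],[1,0,0,0,-10],[1,0,0,0,-10],[1,0,0,0,-10],[1,0,0,0,-10],[1,0,0,0,-10],[1,0,0,0,-10],[1,0,0,0,-10],[1,0,0,0,-10],[1,0,0,0,-8],[1,0,0,0,-5.6],[1,0,0,0,0]])

```text
t: 23.82
eef_pos: [0.4573, 0.0274, 0.1607]
eef_rot: [-0.001, 0.55, 0.835, -0.001]
ft_force: [-0.1, 0.6, -2.8]
grip_width: 0.0293
```

Emit:
send_rows(series=[[1,1,1.1,0,0],[1,2.5,3,0,0],[1,3,3.5,0,0],[1,3,3.5,0,0],[1,3,3.5,0,0],[1,3,3.5,0,0],[1,3,3.5,0,0],[1,2.5,3,0,0],[1,1.5,1.7,0,0],[1,0.57,0.61,0,0],[1,0,0,0,0],[1,0,0,0,0]])

```text
t: 25.32
eef_pos: [0.6133, 0.3446, 0.1613]
eef_rot: [0.0, 0.55, 0.835, -0.001]
ft_force: [-1.1, -1.0, -2.5]
grip_width: 0.0296
```

Emit:
send_rows(series=[[1,0.13,0,1,0],[1,0,0,2.5,0],[1,0,0,3,0],[1,0,0,2,0],[1,0,0,1.2,0],[1,0,0,0.8,0],[1,0,0,0.3,0],[1,0,0,0,0],[1,0,0,0,0]])

```text
t: 26.45
eef_pos: [0.6133, 0.3476, 0.0542]
eef_rot: [0.0, 0.549, 0.836, 0.001]
ft_force: [0.0, -0.2, -2.6]
grip_width: 0.0294
```

Emit:
send_rows(series=[[1,-0.1,-0.1,0.4,0],[1,0,0,0.4,0],[1,0,0,0.2,0],[1,0,0,0.1,0],[1,0,0,0.1,0],[1,0,0,0.05,0],[1,0,0,0,0],[1,0,0,0,0]])

```text
t: 27.45
eef_pos: [0.6122, 0.346, 0.0416]
eef_rot: [0.0, 0.549, 0.836, 0.0]
ft_force: [-3.4, -1.7, 3.2]
grip_width: 0.0294
```

Same height as at the pick, with support contact (+3 N). I release slowly and retreat.

Emit:
send_rows(series=[[0.8,0,0,0,0],[0.5,0,0,0,0],[0.2,0,0,0,0],[0,0,0,0,0],[0,0,0,0,0],[0,0,0,0,0],[0,0,0,0,0],[0,0,0,-1,0],[0,0,0,-2,0],[0,0,0,-4,0],[0,0,0,-5,0],[0,0,0,-4,0],[0,0,0,-2,0],[0,0,0,0,0],[0,0,0,0,0],[0,0,0,0,0]])

```text
t: 29.45
eef_pos: [0.6115, 0.3455, 0.2191]
eef_rot: [-0.001, 0.549, 0.836, -0.001]
ft_force: [-0.5, -0.4, -0.8]
grip_width: 0.0851
```

Run:
```python
from h import *
s=ctrl.state(); print(s["t"],s["eef_pos"],s["grip_width"])
im,P,c=cam("wrist"); save("z_w",im); P=P[60:300,240:330].reshape(-1,3)
for z0,z1 in((.054,.075),(.063,.072),(.056,.0615),(.007,.013)):
    k=P[(P[:,2]>z0)&(P[:,2]<z1)&(abs(P[:,0]-.61)<.1)&(abs(P[:,1]-.35)<.1)]; print(z0,len(k),cv2.minAreaRect((k[:,:2]*1000).astype(np.float32)),np.median(k[:,2]))
im,P,c=cam("scene"); save("z_s",im); q=P.reshape(-1,3)
k=q[(q[:,2]>.08)&(q[:,2]<.1)&(abs(q[:,0]-.648)<.05)&(abs(q[:,1]-.014)<.05)];print(cv2.minAreaRect((k[:,:2]*1000).astype(np.float32)),k[:,2].max())
save("z",np.vstack([cv2.resize(im,(400,300)),cv2.resize(cv2.imread("pics/z_w.png")[:,:,::-1],(400,300))]))
```

```text
29.45 [0.61148471 0.34549834 0.21907644] 0.0850502004570442
0.054 4353 ((608.6595458984375, 352.9469299316406), (29.9716796875, 166.3404083251953), 23.433753967285156) 0.06552258946841633
0.063 2807 ((618.0413818359375, 331.1251220703125), (27.77042579650879, 111.52608489990234), 23.547595977783203) 0.06641420436082052
0.056 1383 ((608.6900024414062, 352.87664794921875), (29.9716796875, 166.18716430664062), 23.433753967285156) 0.05965419631967028
0.007 1934 ((609.1446533203125, 351.17779541015625), (56.039031982421875, 148.9999237060547), 23.62005615234375) 0.009763153777311101
((648.1473999023438, 14.577014923095703), (58.250423431396484, 54.67802429199219), 86.56270599365234) 0.09065897032669412
```

View pics/z.png

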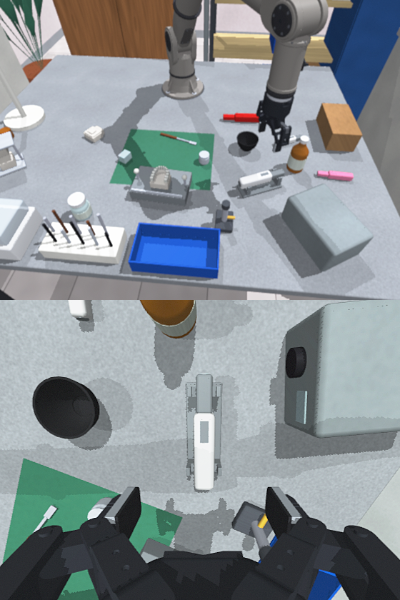

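The picture shows the model on the stage at (158,180), the scanner back in its rest at (262,180) with its nose as before, and the bystanders in place. I hand in.

```bash
python3 -c "
from workcell import ctrl
print(ctrl.job_done())"
```

```text
the job is handed in; nothing more can be done
None
```

The job is done and handed in at about 29.5 s of the 67 s allowed. No verdict was reported.

- **Model:** it stands on the stage with its teeth facing away from the rail. Measured against the stage, it is within about 1 mm of centre and 1° of square.
- **Scan:** I held the scanner level at the front teeth for about 2.4 s. The lens was about 69 mm away and the aim was within about 2 mm. The scanner did not touch the model.
- **Scanner:** it is back in its rest within about 1 mm and 0.1° of where it first lay, nose as at the start. The gripper is open and well above it.
- **Bystanders:** they look unmoved in the last picture. I checked that by eye and did not measure them.
- **Disagreements:** the scene and wrist cameras differed by 2–3 mm in x on the stage and scanner, within tolerance. The scene camera's fit of the model's base was off by several mm because part of it was hidden, so I did not use it.

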